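# Prop the control box's cover and set its dial against the end buffer

## Robot

A 7-joint arm with a two-finger parallel gripper is mounted at the origin on a cart in front of the work surface, level with it; the furniture and walls round the work are solid. World frame = base frame: x ahead of the robot, y to its left, z up, the work surface at z = 0. Lengths are in m, angles in rad, forces in N, time in s.
With the tool pointing down it reaches from about 0.425 to 0.95 m from the base axis. Payload 4.7 kg.
Tool frame: the origin (TCP) lies on the centre line of the jaws, within the pads' length; the fingertips stand 14 mm ahead of it and the grasp point (between the pads) lies 5 mm behind it; z points along the fingers, y is the line along which they close (so a half turn about z gives the same grasp; the last joint's range is limited). The gripper opens to 85 mm and grips with 20 to 120 N. Pads are 22 mm wide; open, the fingers measure 114 mm over their backs; the gripper's body (76 mm by 85 mm) begins 54 mm behind the grasp point. The pads swing forward as they close: fully open they stand 13 mm farther back than shut.
Start: joints at [1.084, 0.469, -0.049, 1.532, 0.024, 1.141, -0.082], TCP at [0.298, -0.605, 0.245] pointing down, gripper open.
Joint ranges: [-2.59, 2.59], [-0.33, 1.99], [-1.39, 1.29], [0.1, 2.45], [-1.04, 4.18], [0.21, 1.99], [-2.66, 2.66]. Speed limits (rad/s): [2.57, 2.57, 3.14, 3.14, 3.14, 3.14, 3.14].

## Interface

Orientations are given as a unit quaternion [x, y, z, w].
In Python, from plant import status, vision, order gives the robot as it stands.
- The arm moves only by the shell command python3 -m pendant 'ROWS' [OPENING] [FORCE]. ROWS is rows parted by semicolons, their numbers by spaces, 1 to 10 of them, each of 4 numbers: dx, dy, dz in m, then a turn about the tool's z in rad; each row is the pose to reach, as a shift and turn from the pose commanded when the command began, along the tool's axes at that moment; what a row does not reach only later rows make up. A row lasts 1/10 s, in which the tool goes at most 0.05 m and 0.15 rad, less where a joint would pass 70% of its speed; a pose out of reach is approached as far as the arm can. OPENING is the finger opening in m, set as the command begins (- or left out keeps the last). The fingers move at their own pace and stop on an object; FORCE is the grip in N (left out, the last holds). Time passes only in rows, so rows that do not move let the fingers close. It prints the time, the measured TCP pose, the force, the opening and the grip force at its end.
- status.state(): the state, without advancing time (a new reading comes with each control period).
- vision.read_camera(name): name is "scene" or "top" or "wrist"; returns the picture (420x560x3 uint8, blue, green, red); there is no depth.
- vision.get_calibration(name): a dict with "fovy" (degrees; the focal length in pixels is half the picture's height over the tangent of half this angle, whatever the lens; pixels are square), "cx", "cy" (the principal point, pixels), "R" (3x3) and "t" (3): a world point X has camera coordinates R X + t. Camera axes: x right, y down, z forward; pixel columns grow to the right and rows downward; lengths in m; the calibration is good to about 2 mm. A picture is of the moment at which its call begins: read the wrist's pose just before it. get_calibration takes no time and is no camera call; for the wrist camera it gives the pose at the moment of the call.
- order.finish_job(): hands the job in; it is judged then, once.
Trained networks look in the newest picture that a camera, given by its name, has taken for a name from the list of things; names that differ only in an ending like _2 or _b are one class to them, and where a whole thing is asked for, a point or a joint stands for the part that bears it (a point fixed in the world has none). Each returns a list of dicts, best first, with "p" (0 to 1); they miss things now and then, are a little off and sometimes report something else, mostly with a low value. They report only what shows in the picture. A call takes as long as a camera call. They do not tell look-alikes from the thing itself.
- vision.regions_of(camera, thing): "pixels" (420x560 bool, what is visible of it) and "box" ([centre column, centre row, width, height] in pixels, round what is visible of it).
The state is a dict: "clock": time; "joint_positions": joint angles; "joint_velocities": joint speeds; "effort": joint torques, N m; "tcp_pos": TCP position; "eef_rot": TCP orientation; "wrist_force": force on the tool from outside, world axes, zero at the start; "torque": the same for the moment, N m; "opening": finger opening in m; "gripper_force": force on a finger pad.
Only numpy, scipy, OpenCV 4.12 (cv2) and the standard library are available. Lean on these libraries where they do the work, as an engineer would, in place of code of your own. Each camera call takes 0.05 s, during which the arm holds its last target. There are 200 camera calls.

## Task

Swing up the flip cover of the white control box and prop it open with the honey jar: stand the jar upright on the box's rear deck, just in front of the hinge, so that the sinking cover comes to rest leaning on it. Then turn the dial beneath clockwise until you feel it come up against its springy end buffer, press it gently into the buffer (firmly enough that it stays pressed, without forcing it), and let go, leaving the cover propped. Do not knock over or shift the tumbler.

Things in the scene. Friction and masses are not known exactly. Their poses are not given: they have to be found in the camera images.
- control_box: White control box fixed to the worktop. Origin: centre of its underside; x from its front (dial, handle) to its back (hinge), z up; yaw within 0.15 rad. Spans x -100 to +118, y +-95 mm. Rear deck flat at z 75 mm, x +20 to +118. In front a sunk well (x -92 to +20, y +-80, floor z 32 mm, side walls to 75, front wall to 71 mm) holds the dial, its axis upright at x -50, y 0.
- cover_hinge (a point): Middle of the cover's hinge line, which runs along the box's y at x = +105, z = 78 mm of the box.
- cover_bar (a point): Middle of the cover's round handle bar: 10 mm thick, along the box's y, 80 mm free length, 239 mm from the hinge line in the cover's plane (z 78 mm when shut). 31 mm gap between bar and cover edge, so a finger passes on either side of the bar at every angle. Moves with the cover.
- cover (a joint): Flip cover angle, rad: 0 shut and level, 1.57 upright, 1.85 open stop. Flat plate 203 mm long from the hinge, 186 wide, 5 thick, grey frame with clear window, 0.1 kg. A spring and soft-close damper (1 N m s/rad) make it sink slowly from every angle, about 0.07 rad/s when let go near the top; a held object can push it back up by its underside with a few newtons.
- prop_spot (a point): Point on the rear deck (box x = +68, y = 0, z = 75 mm), 37 mm in front of the hinge line: with the honey jar's axis here the cover comes to rest on the jar's lid at about 1.5 rad. The jar may stand some mm off, as long as the cover rests steeply open (over 1.25 rad) on it.
- honey_jar: Jar of honey with a pale lid, the prop. Origin: centre of its underside, z up its axis. 99 mm tall, body 56 x 62 mm, round lid 57 mm across at z 88 to 99 mm; 0.44 kg. Stands on the worktop left or right of the box (it may have changed places with the tumbler).
- dial: Grey dial in the well. Origin: on its upright axis, at z = 0. Skirt 68 mm across up to z 44 mm, hub 48 mm across to z 48; bar grip 12 mm wide (dial y), 46 long (dial x), up to z 71. Clockwise from above lowers its yaw. Starts with the bar's yaw 0.3 to 0.5 rad greater than the box's. Friction of about 0.15 N m holds it where it is left; its own end lies well past the buffer.
- buffer_ring: Thin ring under the dial's skirt, same origin, carrying the springy end buffer. The buffer is hidden; its place is unknown: the dial first touches it 0.3 to 1.0 rad clockwise of its start. From there the force on it (28 mm from the axis) grows 43 N per rad, so the moment grows 1.2 N m per rad above the dial's friction. Over 9 N is forcing. Let go, friction keeps it pressed with up to 5 N.
- tumbler: Empty drinking glass, 81 mm across, 93 mm tall, origin: centre of its underside. Stands on the other side of the box; leave it alone.
Not all that is in view belongs to the job. Leave any black or blue look-alike of the honey_jar alone.

How it is judged:
On the way, in this order (a step that is already met when the one before it is completed fails the run):
1. the cover is at rest, propped more than 1.25 rad open, with the honey jar upright on the rear deck and the fingers off everything (value of joint cover above 1.25 rad and velocity of joint cover between -0.02 and 0.02 rad/s and z of honey_jar in the frame of control_box between 0.07 and 0.082 m and angle between honey_jar's own z axis and vertical below 0.12 rad and contact force between the fingers and anything else below 0.3 N), for 0.4 s.
2. after that, the dial is turned on to its buffer (more than 1.5 N) (contact force between dial and buffer_ring above 1.5 N), for 0.2 s.
At the end, for the whole second after the job is handed in: The cover rests (under 0.02 rad/s) more than 1.25 rad open; the honey jar stands at rest on the box's rear deck (its underside 70 to 82 mm above the box's underside, tilted less than 0.12 rad); the dial, let go, still presses on its buffer with more than 1.5 N (value of joint cover above 1.25 rad and velocity of joint cover between -0.02 and 0.02 rad/s and z of honey_jar in the frame of control_box between 0.07 and 0.082 m and angle between honey_jar's own z axis and vertical below 0.12 rad and contact force between dial and buffer_ring above 1.5 N and linear speed of honey_jar below 0.02 m/s); the robot touches nothing.
It fails at once if the dial is forced: it presses on its buffer with more than 9 N (contact force between dial and buffer_ring above 9 N).
It fails at once if the honey jar is tipped over (angle between honey_jar's own z axis and vertical above 0.6 rad).
It fails at once if the tumbler is shifted by more than 30 mm or tipped (distance of tumbler from where it was at the start of the episode above 0.03 m or angle between tumbler's own z axis and vertical above 0.3 rad).
It also fails if it takes over 72 s, if anything falls off the work surface, if the arm or the gripper's body presses on something with over 40 N, if the wrist force passes 120 N, or if a joint passes its speed limit or range.

## Working session

There is one attempt and no reset: what is moved stays moved. The work goes in short steps, Python scripts to look and compute and a shell command to move; the robot and the scene stay as the last step left them, time stands still between calls to the robot, and variables do not carry over. Pictures are saved under pics/ and viewed, at most 10 in all, crops included, and the job is handed in when it is done.

```bash
ls; mkdir -p pics
python3 - <<'E'
from plant import status, vision
import cv2,numpy as np
s=status.state();print(s)
for n in ("scene","top"):
    im=vision.read_camera(n);cv2.imwrite(f"pics/{n}0.png",im)
    c=vision.get_calibration(n);print(n,c)
    for t in ("control_box","cover_bar","cover","honey_jar","dial","tumbler"):
        for r in vision.regions_of(n,t)[:3]:print(t,round(r['p'],2),np.round(r['box'],1))
E
```

```text
pics
{'clock': 0.0, 'joint_positions': array([ 1.08408106,  0.46945661, -0.04859709,  1.53370378,  0.02411402,
        1.14096063, -0.08227242]), 'joint_velocities': array([-0.00066401,  0.00039818, -0.00073345,  0.00047665,  0.00224384,
        0.00103803,  0.00069459]), 'effort': array([ 4.97268629e-04, -5.10305858e+01, -4.67861351e-02, -2.37712133e+01,
        1.07042142e-02,  7.54631998e-03,  7.63242696e-06]), 'tcp_pos': array([ 0.29810806, -0.6049899 ,  0.24424699]), 'eef_rot': array([ 9.73906766e-01,  2.26946398e-01, -2.60004742e-04, -9.35629979e-04]), 'wrist_force': array([-0.24528686, -0.85857612,  0.45613201]), 'torque': array([-0.0147143 ,  0.02723446,  0.03858791]), 'gripper_force': 0.0, 'opening': 0.08554730408218482}
scene {'fovy': 49.035912063666316, 'cx': 273.5900216497376, 'cy': 210.64978983864677, 'R': array([[-0.76812472, -0.6402752 ,  0.0056641 ],
       [-0.27054168,  0.31652019, -0.90918764],
       [ 0.5803375 , -0.69990188, -0.41634811]]), 't': array([0.4143321 , 0.21390901, 0.86118667])}
control_box 0.7 [249.  227.3 121.   62. ]
cover_bar 0.89 [248.4 213.1 113.6  44.3]
cover 0.6 [251.6 216.2 111.8  43.3]
cover 0.3 [357.9 195.9  24.2  38.4]
honey_jar 0.9 [199.8 289.1  34.7  57.4]
honey_jar 0.75 [167.7 268.1  29.5  56. ]
honey_jar 0.69 [252.1 276.1  31.1  57.1]
tumbler 0.65 [358.2 195.2  27.   42.9]
top {'fovy': 57.26862023411896, 'cx': 276.87294079466517, 'cy': 209.416887836232, 'R': array([[-0.05934462, -0.99822191,  0.00558873],
       [-0.9751622 ,  0.05677508, -0.21409173],
       [ 0.21339376, -0.01815511, -0.97679757]]), 't': array([0.02893939, 0.56314678, 0.97569364])}
control_box 0.85 [256.4 210.2  90.1 101.6]
cover_bar 0.87 [257.8 209.8  84.5  94. ]
cover 0.85 [258.1 210.6  84.4 100.3]
cover 0.48 [257.4 209.4  88.9  98.2]
honey_jar 0.84 [196.1 271.9  28.5  17.9]
honey_jar 0.81 [157.3 259.2  29.7  26.7]
```

Run:
```python
import cv2,numpy as np
a=cv2.imread("pics/scene0.png")[140:340,120:400];b=cv2.imread("pics/top0.png")[140:320,120:400]
cv2.imwrite("pics/both.png",np.hstack([cv2.resize(x,(400,285 if i==0 else 257),interpolation=2)[:257] for i,x in enumerate((a,b))]))
cv2.imwrite("pics/c1.png",np.vstack([cv2.resize(a[20:],(450,290),interpolation=2),cv2.resize(b,(450,290),interpolation=2)]))
```

```text
(no output)
```

View pics/c1.png

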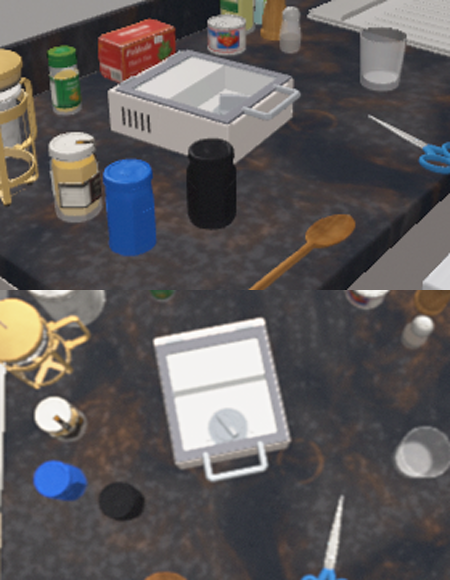

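View pics/top0.png

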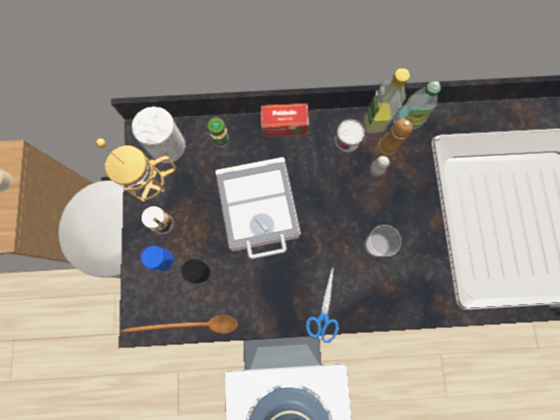

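Run:
```python
import cv2,numpy as np
b=cv2.imread("pics/top0.png")[150:270,140:305];a=cv2.imread("pics/scene0.png")[170:310,140:320]
cv2.imwrite("pics/zt.png",cv2.resize(b,None,fx=4.8,fy=4.8,interpolation=2))
cv2.imwrite("pics/zs.png",cv2.resize(a,None,fx=4,fy=4,interpolation=2))
```

```text
(no output)
```

View pics/zt.png

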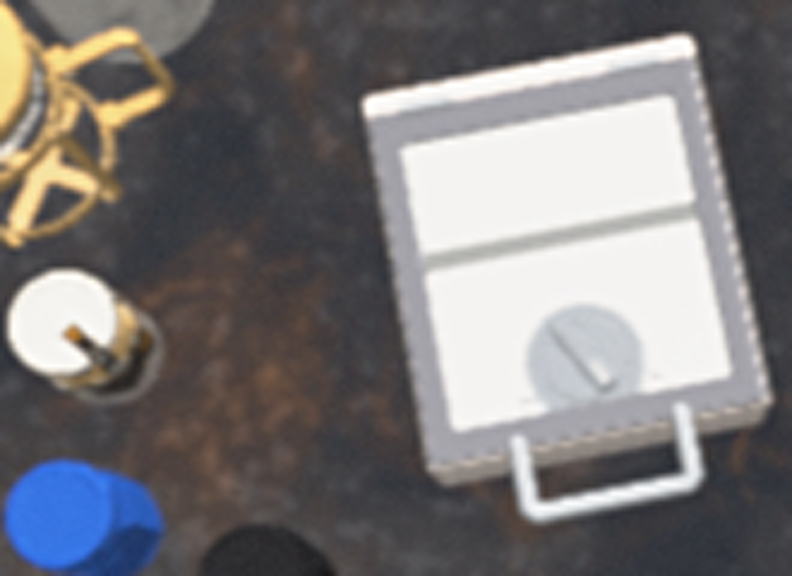

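View pics/zs.png

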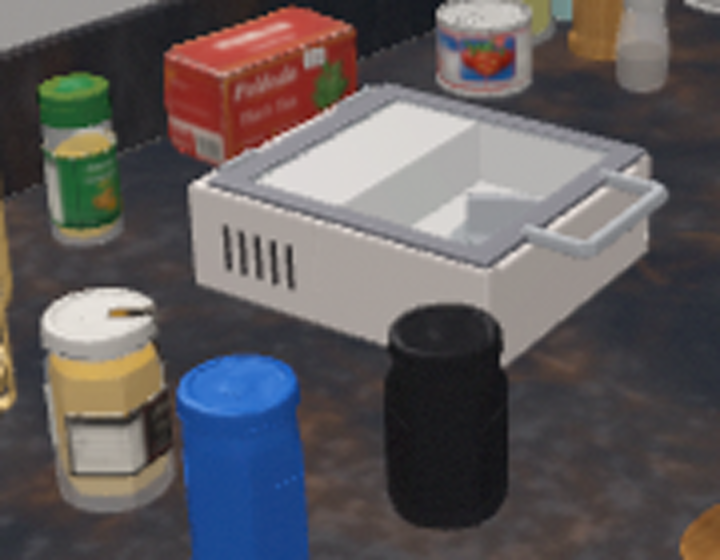

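```bash
cat > h.py <<'E'
import numpy as np
from plant import status, vision
from scipy.spatial.transform import Rotation as Rn
from scipy.optimize import least_squares
def proj(c,X):
    f=210/np.tan(np.radians(c['fovy'])/2); p=np.asarray(X)@c['R'].T+c['t']
    return np.c_[f*p[:,0]/p[:,2]+c['cx'],f*p[:,1]/p[:,2]+c['cy']]
def fit(obs,x0,yaw=True):
    # obs: list of (calib, local pts, pixels)
    def W(q,L):
        c,s=np.cos(q[2]),np.sin(q[2]);L=np.array(L,float)
        return np.c_[q[0]+c*L[:,0]-s*L[:,1],q[1]+s*L[:,0]+c*L[:,1],L[:,2]]
    def r(q):
        q=q if yaw else np.r_[q,0]
        return np.concatenate([(proj(c,W(q,L))-np.array(P)).ravel() for c,L,P in obs])
    s=least_squares(r,x0,loss='soft_l1');return s.x,np.round(r(s.x),1)
def tool(target):
    "shift in tool axes from measured TCP to world target"
    s=status.state();R=Rn.from_quat(s['eef_rot'])
    return R.inv().apply(np.array(target)-s['tcp_pos'])
E
python3 - <<'E'
from h import *
T=vision.get_calibration('top');S=vision.get_calibration('scene')
zt=lambda P:(np.array(P)+.5)/4.8-.5+[140,150]
zs=lambda P:(np.array(P)+.5)/4-.5+[140,170]
Lt=[[.118,.095,.075],[.118,-.095,.075],[-.1,.095,.075],[-.1,-.095,.075],[-.134,0,.078]]
Ls=[[.118,.095,.075],[-.1,.095,.075],[-.1,-.095,.075],[-.134,0,.078]]
q,r=fit([(T,Lt,zt([[365,100],[693,38],[430,468],[770,405],[617,497]])),(S,Ls,zs([[190,185],[490,268],[650,155],[622,224]]))],[.6,0,.1])
print('box',q,r)
c,s=np.cos(q[2]),np.sin(q[2]);R=np.array([[c,-s],[s,c]])
for n,p in dict(hinge=(.105,0),bar=(-.134,0),prop=(.068,0),dial=(-.05,0)).items():print(n,q[:2]+R@p)
j,r=fit([(T,[[0,0,.099]],zt([[62,322]])),(S,[[0,0,.099],[0,0,0]],zs([[98,311],[116,482]]))],[.6,.2],False);print('jar',j,r)
t,r=fit([(T,[[0,0,.0]],[[384,241]]),(S,[[0,0,0.045]],[[358,195]])],[.6,-.2],False);print('tumbler rough',t,r)
for n,w in (('blue',[157,259,199.8,289.1]),('black',[196,272,252.1,276.1])):
    print(n,fit([(T,[[0,0,.06]],[w[:2]]),(S,[[0,0,.05]],[w[2:]])],[.5,.2],False))
print('eef x,y axes',Rn.from_quat(status.state()['eef_rot']).as_matrix().round(3).tolist())
E
```

```text
box [0.57854628 0.04648414 0.13536553] [-0.4 -1.4 -0.2 -1.2 -0.5  0.5  0.2 -0.3 -1.1  0.1 -0.1 -0.9  0.1  1.2
  1.6 -0.4  1.8 -1.4]
hinge [0.68258575 0.06065416]
bar [0.44577211 0.02840051]
prop [0.64592422 0.05566091]
dial [0.52900368 0.03973652]
jar [0.55679303 0.32010665] [-0.9 -0.6  0.4  0.6  0.3 -0.6]
tumbler rough [ 0.46984185 -0.2988174 ] [-0.7 -0.3  0.8 -1.3]
blue (array([0.45124652, 0.32293612]), array([-2.2, -0.5,  0.9, -0.4]))
black (array([0.41032811, 0.22093746]), array([-2. , -0. ,  0.5, -2. ]))
eef x,y axes [[0.897, 0.442, 0.0], [0.442, -0.897, -0.0], [0.0, 0.0, -1.0]]
```

```bash
cat >> h.py <<'E'
box=np.array([.5785,.0465,.1354])
def bx(p,z): 
    c,s=np.cos(box[2]),np.sin(box[2]);return np.array([box[0]+c*p[0]-s*p[1],box[1]+s*p[0]+c*p[1],z])
def yaw(): 
    m=Rn.from_quat(status.state()['eef_rot']).as_matrix();return np.arctan2(m[1,0],m[0,0])
def turn(y): # tool-z turn to reach tool-x yaw y
    return -((y-yaw()+np.pi)%(2*np.pi)-np.pi)
E
python3 -c "
from h import *
print(tool(bx((-.138,0),.19)),turn(box[2]+np.pi/2))"
```

```text
[ 0.40856339 -0.50478914  0.05530117] -1.248399792591778
```

```bash
python3 -m pendant '.0316 -.039 0 -.12;.063 -.078 0 -.25;.0945 -.117 0 -.37;.126 -.156 0 -.5;.1575 -.195 0 -.6;.189 -.234 .01 -.7;.22 -.273 .02 -.82;.252 -.312 .03 -.94;.284 -.35 .04 -1.05;.315 -.389 .055 -1.15' 0.032 40; python3 -c "
from h import *
print(tool(bx((-.138,0),.19)),turn(box[2]+np.pi/2))"
```

```text
clock: 1.7
tcp_pos: [0.4084, -0.1219, 0.1928]
eef_rot: [0.692, 0.721, 0.0, 0.001]
wrist_force: [1.1, 0.0, 0.3]
opening: 0.032
gripper_force: 0.0
[0.1482839  0.03945764 0.00265346] -0.09446447460693985
```

```bash
python3 -m pendant '.049 .013 0 -.05;.098 .026 0 -.09;.142 .038 0 -.094;.148 .0395 .0 -.094;.148 .0395 .0 -.094'
python3 - <<'E'
from h import *
import cv2
print(tool(bx((-.138,0),.073)),turn(box[2]+np.pi/2))
c=vision.get_calibration('wrist');im=vision.read_camera('wrist')
P=[bx((-.134,y),.078) for y in (-.045,0,.045)]
print(proj(c,P).round())
for u in proj(c,P):cv2.circle(im,tuple(int(v) for v in u),2,(0,0,255),-1)
cv2.imwrite('pics/w1.png',im)
E
```

```text
clock: 2.2
tcp_pos: [0.4419, 0.0273, 0.1924]
eef_rot: [0.658, 0.753, 0.0, 0.0]
wrist_force: [-0.0, -1.1, -0.4]
opening: 0.032
gripper_force: 0.0
[ 5.81728453e-04 -1.10360369e-04  1.19431150e-01] -0.0005413444992354854
[[288. 259.]
 [288. 205.]
 [288. 145.]]
```

View pics/w1.png

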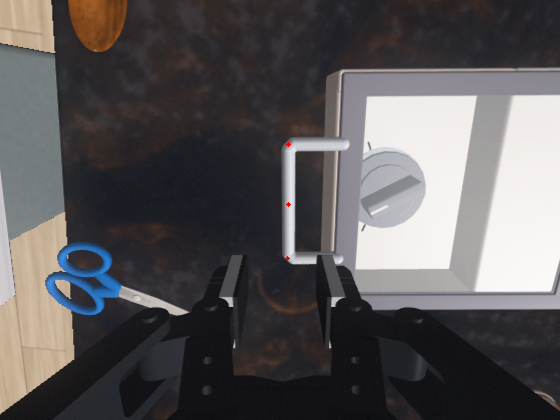

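```bash
python3 -m pendant '0 0 .04;0 0 .08;0 0 .115;0 0 .118;0 0 .118' && python3 -m pendant '0 0 0 0;0 0 0 0;0 0 0 0;0 0 0 0' 0 40
```

```text
Traceback (most recent call last):
ValueError: each row has 4 numbers
```

```bash
python3 -m pendant '0 0 .04 0;0 0 .08 0;0 0 .115 0;0 0 .118 0;0 0 .118 0' && python3 -m pendant '0 0 0 0;0 0 0 0;0 0 0 0;0 0 0 0' 0 40
```

```text
clock: 2.75
tcp_pos: [0.4413, 0.0244, 0.0741]
eef_rot: [0.66, 0.751, -0.001, -0.0]
wrist_force: [-0.4, 0.2, 0.9]
opening: 0.0318
gripper_force: 0.0
clock: 3.15
tcp_pos: [0.447, 0.0258, 0.0772]
eef_rot: [0.66, 0.752, 0.004, 0.004]
wrist_force: [5.7, -0.1, -0.7]
opening: 0.0086
gripper_force: 38.9
```

```bash
python3 -m pendant '0 .006 -.024 0;0 .010 -.0475 0;0 .016 -.0706 0;0 .024 -.093 0;0 .034 -.1146 0;0 .047 -.135 0;0 .061 -.154 0;0 .0775 -.1715 0;0 .095 -.187 0;0 .115 -.201 0' && python3 -c "
from h import *
p=bx((.105,0),.078);t=tool(p);print(t, np.arctan2(t[2]+.005,t[1]), np.hypot(t[2]+.005,t[1]))"
```

```text
clock: 4.15
tcp_pos: [0.5499, 0.0404, 0.2779]
eef_rot: [0.659, 0.752, -0.006, -0.003]
wrist_force: [-18.6, -1.7, 16.3]
opening: 0.0083
gripper_force: 40.1
[0.00325514 0.13680094 0.1981089 ] 0.9780538098099083 0.24488307858354288
```

```bash
python3 -m pendant '0 .018 -.0165 0;0 .0406 -.0265 0;0 .0638 -.034 0;0 .0876 -.0395 0;0 .112 -.0424 0;0 .136 -.043 0;0 .160 -.041 0;0 .178 -.038 0' && python3 -c "
from h import *
p=bx((.105,0),.078);t=tool(p);print(t, np.arctan2(t[2]+.005,t[1]), np.hypot(t[2]+.005,t[1]))"
```

```text
clock: 4.95
tcp_pos: [0.7321, 0.0661, 0.3178]
eef_rot: [0.659, 0.752, 0.002, -0.0]
wrist_force: [-4.6, 2.4, 4.4]
opening: 0.008
gripper_force: 40.6
[ 0.00042058 -0.05055002  0.23966048] 1.774542296581897 0.24982805428546553
```

```bash
python3 -m pendant '0 0 0 0;0 0 0 0;0 0 -.04 0;0 -.005 -.05 0' .085 60
python3 - <<'E'
from h import *
print(tool([.556,.320,.14]),turn(box[2]+np.pi))
T=vision.get_calibration('top')
from scipy.optimize import fsolve
for u in [(105,190),(50,210),(170,85),(10,240)]:
    px=(np.array(u)+.5)/4.8-.5+[140,150]
    print(u,[fsolve(lambda q:proj(T,[[q[0],q[1],z]])[0]-px,[.6,.3]).round(3) for z in (.03,.1,.18)])
E
```

```text
clock: 5.35
tcp_pos: [0.7277, 0.0631, 0.3683]
eef_rot: [0.66, 0.751, 0.003, 0.002]
wrist_force: [0.2, 0.5, 0.4]
opening: 0.0657
gripper_force: 0.0
[ 0.27699557 -0.13855476  0.2272996 ] -1.5763740103363437
(105, 190) [array([0.647, 0.315]), array([0.627, 0.295]), array([0.604, 0.272])]
(50, 210) [array([0.637, 0.347]), array([0.617, 0.325]), array([0.595, 0.299])]
(170, 85) [array([0.71 , 0.277]), array([0.685, 0.259]), array([0.657, 0.239])]
(10, 240) [array([0.62, 0.37]), array([0.602, 0.346]), array([0.581, 0.319])]
```

```bash
python3 -m pendant '.01 -.045 0 -.15;.04 -.08 0 -.3;.075 -.115 0 -.45;.115 -.138 0 -.6;.16 -.138 .02 -.75;.2 -.138 .05 -.9;.24 -.138 .08 -1.05;.277 -.138 .11 -1.2;.277 -.138 .15 -1.35;.277 -.138 .18 -1.5' .085
python3 - <<'E'
from h import *
import cv2
print(tool([.556,.320,.062]),turn(box[2]+np.pi))
c=vision.get_calibration('wrist');im=vision.read_camera('wrist')
for r in vision.regions_of('wrist','honey_jar')[:3]:print(r['p'],r['box'])
a=np.linspace(0,6.28,40)
for z,r in ((.099,.0285),):
  for u in proj(c,np.c_[.5568+r*np.cos(a),.3201+r*np.sin(a),a*0+z]):cv2.circle(im,tuple(int(v) for v in u),1,(0,0,255),-1)
cv2.imwrite('pics/w2.png',im)
E
```

```text
clock: 6.35
tcp_pos: [0.5526, 0.3204, 0.1821]
eef_rot: [-0.035, 0.999, -0.001, 0.0]
wrist_force: [0.4, -0.8, 0.8]
opening: 0.0848
gripper_force: 0.0
[-0.00332472 -0.00047581  0.12010815] -0.06624107456685735
0.96 [140.9, 25.4, 130.1, 50.8]
0.74 [281.2, 211.5, 84.8, 110.0]
0.63 [295.1, 58.3, 93.5, 102.0]
```

View pics/w2.png

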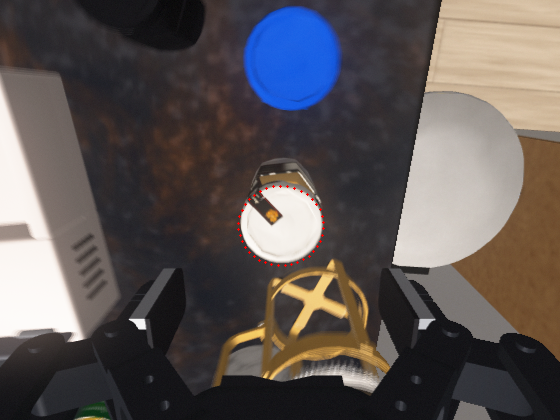

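```bash
python3 - <<'E'
from h import *
from scipy.optimize import fsolve
c=vision.get_calibration('wrist');print('cam',-c['R'].T@c['t'])
S=vision.get_calibration('scene')
for u in [(315,268),(275,280),(335,262),(300,350)]:
    print(u,[fsolve(lambda q:proj(c,[[q[0],q[1],z]])[0]-u,[.6,.3]).round(3) for z in (.03,.1,.15,.2)])
# where would such points show in scene
for P in ([.61,.30,.1],[.6,.3,.15],[.59,.3,.2]):print(P,proj(S,[P]).round())
E
python3 -c "
import cv2;a=cv2.imread('pics/scene0.png')[140:320,70:220];cv2.imwrite('pics/z3.png',cv2.resize(a,None,fx=3.3,fy=3.3,interpolation=2))"
```

```text
cam [0.47330832 0.31257962 0.30824876]
(315, 268) [array([0.619, 0.351]), array([0.582, 0.341]), array([0.556, 0.334]), array([0.53 , 0.327])]
(275, 280) [array([0.634, 0.315]), array([0.593, 0.314]), array([0.565, 0.314]), array([0.536, 0.314])]
(335, 262) [array([0.612, 0.368]), array([0.577, 0.354]), array([0.552, 0.344]), array([0.527, 0.334])]
(300, 350) [array([0.711, 0.344]), array([0.651, 0.336]), array([0.608, 0.331]), array([0.566, 0.325])]
[0.61, 0.3, 0.1] [[156. 236.]]
[0.6, 0.3, 0.15] [[157. 216.]]
[0.59, 0.3, 0.2] [[157. 194.]]
```

View pics/z3.png

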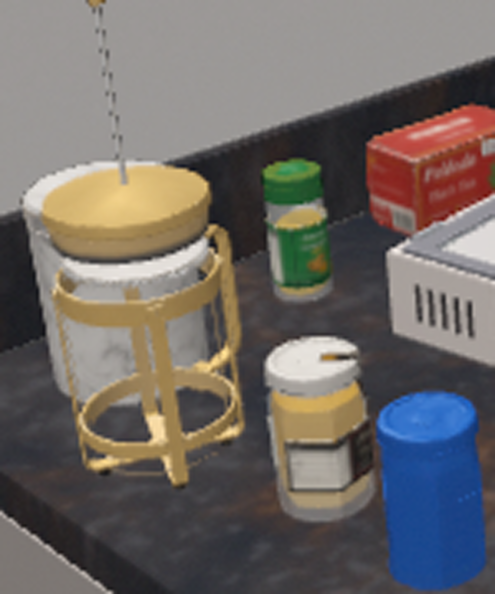

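```bash
python3 -m pendant '-.003 0 .03 -.066;-.003 0 .07 -.066;-.003 0 .11 -.066;-.003 0 .119 -.066;-.003 0 .119 -.066' && python3 -m pendant '0 0 0 0;0 0 0 0;0 0 0 0;0 0 0 0' 0 60
```

```text
clock: 6.95
tcp_pos: [0.5576, 0.3196, 0.0651]
eef_rot: [-0.062, 0.998, -0.0, 0.0]
wrist_force: [0.7, 0.4, 0.4]
opening: 0.0851
gripper_force: 0.0
clock: 7.35
tcp_pos: [0.5587, 0.321, 0.0681]
eef_rot: [-0.062, 0.998, 0.001, 0.002]
wrist_force: [-1.3, -3.1, 9.2]
opening: 0.0579
gripper_force: 62.0
```

```bash
python3 -c "
from h import *
for p in ([.5587,.321,.2],bx((.02,0.06),.2),bx((.02,0),.17),bx((.07,0),.155)):print(tool(p).round(4))
print(turn(box[2]+np.pi))"
```

```text
[-6.000e-04  1.000e-04 -1.319e-01]
[-0.0054 -0.2146 -0.132 ]
[-0.0059 -0.2746 -0.1021]
[-0.0559 -0.2741 -0.0868]
-0.010497945599315273
```

```bash
python3 -m pendant '0 0 -.03 0;0 0 -.07 0;0 -.01 -.11 0;-.002 -.05 -.132 0;-.004 -.095 -.132 0;-.005 -.14 -.132 0;-.005 -.185 -.132 0;-.006 -.225 -.125 -.01;-.006 -.26 -.11 -.01;-.006 -.274 -.102 -.01'
python3 - <<'E'
from h import *
import cv2
print(tool(bx((.07,0),.155)).round(4),status.state()['opening'])
a=vision.read_camera('scene')[100:320,120:370];b=vision.read_camera('top')[130:290,140:340]
cv2.imwrite('pics/d.png',np.hstack([cv2.resize(a,(400,352)),cv2.resize(b,(400,352))]))
E
```

```text
clock: 8.35
tcp_pos: [0.5977, 0.0431, 0.1654]
eef_rot: [-0.065, 0.998, -0.002, -0.001]
wrist_force: [-0.1, -0.2, -5.2]
opening: 0.0578
gripper_force: 66.6
[-0.0514  0.0063  0.0103] 0.05778564401006546
```

View pics/d.png

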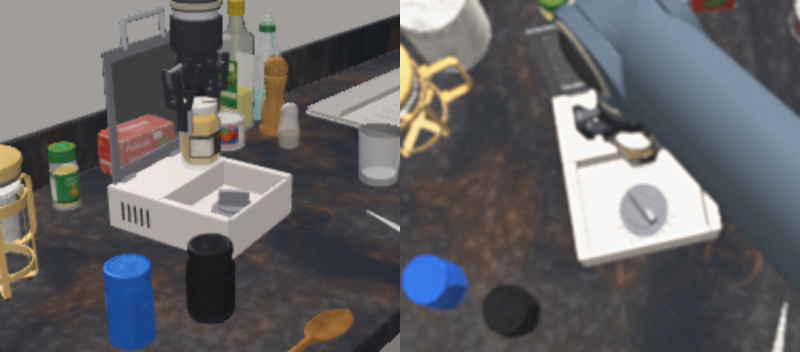

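```bash
python3 -m pendant '-.007 .006 0 0;-.014 .006 0 0;-.021 .006 .004 0;-.028 .006 .006 0;-.035 .006 .008 0;-.042 .006 .01 0;-.049 .006 .01 0;-.051 .006 .01 0;-.051 .006 .01 0' && python3 -c "
from h import *
print(tool(bx((.07,0),.1425)).round(4))"
```

```text
clock: 9.35
tcp_pos: [0.6477, 0.062, 0.1561]
eef_rot: [-0.068, 0.998, 0.0, 0.0]
wrist_force: [0.3, 0.4, -4.4]
opening: 0.058
gripper_force: 66.6
[ 0.0007 -0.006   0.0136]
```

```bash
python3 -m pendant '0 -.003 .005 0;0 -.005 .009 0;0 -.005 .012 0;0 -.005 .013 0;0 -.005 .013 0'
```

```text
clock: 9.85
tcp_pos: [0.6481, 0.0566, 0.1434]
eef_rot: [-0.068, 0.998, -0.0, 0.0]
wrist_force: [0.7, -1.3, -3.2]
opening: 0.0577
gripper_force: 66.7
```

```bash
python3 -m pendant '0 0 .002 0;0 0 .003 0;0 0 .003 0'
```

```text
clock: 10.15
tcp_pos: [0.6486, 0.0568, 0.1433]
eef_rot: [-0.068, 0.998, -0.001, 0.001]
wrist_force: [-5.1, -4.1, 13.2]
opening: 0.0579
gripper_force: 68.1
```

```bash
python3 -m pendant '0 0 -.002 0;0 0 -.002 0;0 0 -.002 0;0 0 -.002 0' .085 && python3 -m pendant '0 0 -.02 0;0 0 -.05 0;0 0 -.08 0;0 0 -.11 0;.03 0 -.14 0;.06 0 -.14 0;.1 0 -.14 0'
python3 - <<'E'
from h import *
import cv2
a=vision.read_camera('scene')[100:320,120:370];cv2.imwrite('pics/e.png',cv2.resize(a,None,fx=2.4,fy=2.4))
# dial approach: above
print(tool(bx((-.05,0),.2)).round(4),turn(box[2]+.42+np.pi))
E
```

```text
clock: 10.55
tcp_pos: [0.6481, 0.0574, 0.1421]
eef_rot: [-0.068, 0.998, 0.0, 0.0]
wrist_force: [-0.5, -0.8, 0.5]
opening: 0.0851
gripper_force: 0.0
clock: 11.25
tcp_pos: [0.5491, 0.044, 0.2829]
eef_rot: [-0.068, 0.998, 0.001, 0.001]
wrist_force: [-0.4, -1.1, -0.3]
opening: 0.085
gripper_force: 0.0
[ 0.0123 -0.0016  0.0812] -0.4164128195435062
```

View pics/e.png

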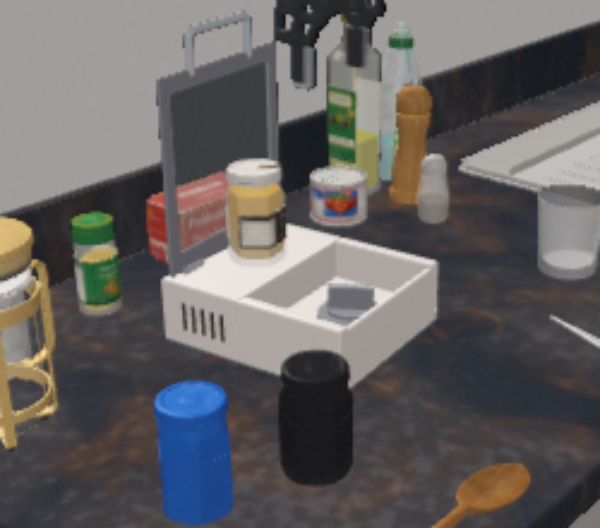

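```bash
python3 -m pendant '.012 -.001 .02 -.15;.012 -.0015 .05 -.3;.012 -.0015 .08 -.416;.012 -.0015 .08 -.416;.012 -.0015 .08 -.416' .03 30
python3 - <<'E'
from h import *
import cv2
print(tool(bx((-.05,0),.065)).round(4),turn(box[2]+.42+np.pi))
c=vision.get_calibration('wrist');im=vision.read_camera('wrist')
for r in vision.regions_of('wrist','dial')[:2]:print(r['p'],r['box'])
for y,col in ((.42,(0,0,255)),):
  a=box[2]+y;R=np.array([[np.cos(a),-np.sin(a)],[np.sin(a),np.cos(a)]])
  P=[np.r_[bx((-.05,0),0)[:2]+R@p,.071] for p in ((.023,.006),(.023,-.006),(-.023,-.006),(-.023,.006))]
  cv2.polylines(im,[proj(c,P).round().astype(int)],True,col,1)
cv2.imwrite('pics/w3.png',im)
E
```

```text
clock: 11.8
tcp_pos: [0.5375, 0.0407, 0.2025]
eef_rot: [-0.272, 0.962, 0.001, 0.0]
wrist_force: [1.3, 0.3, 1.4]
opening: 0.0301
gripper_force: 0.0
[0.0078 0.0035 0.1375] -0.005263600582789962
0.73 [285.9, 182.7, 76.4, 77.7]
```

View pics/w3.png

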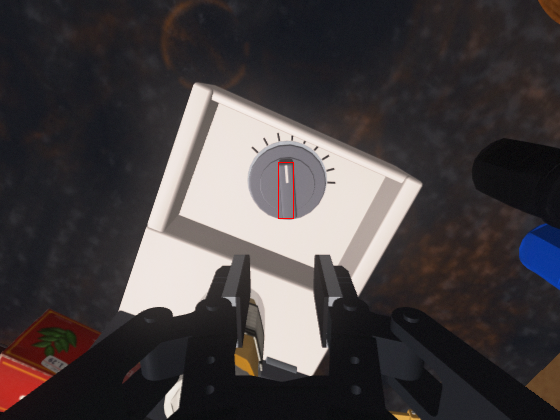

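```bash
cat > cov.py <<'E'
from h import *
import cv2
im=vision.read_camera('scene')
try:
    print('diff px',(cv2.absdiff(im,cv2.imread('last.png')).max(2)[60:250,150:270]>40).sum())
except Exception: pass
cv2.imwrite('last.png',im);print([(round(r['p'],2),r['box']) for r in vision.regions_of('scene','cover')[:1]])
E
Z='0 0 0 0;0 0 0 0'
python3 cov.py; for i in 1 2 3; do python3 -m pendant '0 0 0 0;0 0 0 0;0 0 0 0;0 0 0 0;0 0 0 0;0 0 0 0;0 0 0 0;0 0 0 0;0 0 0 0;0 0 0 0' |head -1; python3 cov.py;done
python3 -c "
from h import *
S=vision.get_calibration('scene')
for a in (1.3,1.4,1.5,1.6,1.7):print(a,[proj(S,[bx((.105-.239*np.cos(a),y),.078+.239*np.sin(a))]).round(1).tolist() for y in (.045,-.045)])
print(tool(bx((-.05,0),.065)).round(4))"
```

```text
[(0.83, [213.7, 161.8, 49.2, 105.3])]
clock: 13.0
diff px 211
[(0.73, [215.6, 161.8, 52.1, 107.1])]
clock: 14.1
diff px 0
[(0.8, [215.2, 162.7, 51.3, 111.4])]
clock: 15.2
diff px 0
[(0.68, [214.1, 161.7, 54.1, 105.5])]
1.3 [[[220.9, 119.7]], [[244.5, 112.2]]]
1.4 [[[212.6, 116.0]], [[236.4, 108.8]]]
1.5 [[[204.3, 113.4]], [[228.5, 106.4]]]
1.6 [[[196.2, 111.9]], [[220.6, 105.1]]]
1.7 [[[188.3, 111.5]], [[213.0, 104.8]]]
[0.0073 0.0039 0.1372][ WARN:0@0.456] global loadsave.cpp:275 findDecoder imread_('last.png'): can't open/read file: check file path/integrity
```

```bash
python3 -m pendant '.007 .004 .03 0;.007 .004 .07 0;.007 .004 .11 0;.007 .004 .13 0;.007 .004 .136 0;.007 .004 .136 0' && python3 -c "
from h import *
print(tool(bx((-.05,0),.065)).round(4),turn(box[2]+.42+np.pi))"
```

```text
clock: 15.9
tcp_pos: [0.5291, 0.0403, 0.0659]
eef_rot: [-0.273, 0.962, 0.0, -0.0]
wrist_force: [0.5, 0.1, -0.6]
opening: 0.0299
gripper_force: 0.0
[ 0.0004 -0.0004  0.0009] -0.002909707836373343
```

```bash
python3 -m pendant '0 0 0 0;0 0 0 0;0 0 0 0;0 0 0 0' 0 30
cat > t.py <<'E'
from h import *
s=status.state();print('yaw rel',round((yaw()-np.pi-box[2]+np.pi)%(2*np.pi)-np.pi,4),'T',s['torque'].round(3),'F',s['wrist_force'].round(1),'t',round(s['clock'],2),s['tcp_pos'].round(4))
E
python3 t.py
```

```text
clock: 16.3
tcp_pos: [0.5297, 0.0414, 0.0676]
eef_rot: [-0.273, 0.962, 0.0, 0.001]
wrist_force: [-2.8, 3.7, 6.3]
opening: 0.0114
gripper_force: 31.7
yaw rel 0.4174 T [ 0.804  0.49  -0.016] F [-2.8  3.7  6.3] t 16.3 [0.5297 0.0414 0.0676]
```

```bash
python3 -m pendant '0 0 0 .04;0 0 0 .08;0 0 0 .12;0 0 0 .12;0 0 0 .12'|head -1; python3 t.py;python3 -m pendant '0 0 0 .04;0 0 0 .08;0 0 0 .12;0 0 0 .12;0 0 0 .12'|head -1; python3 t.py
```

```text
clock: 16.8
yaw rel 0.2975 T [0.818 0.522 0.008] F [-2.5  3.6  6.7] t 16.8 [0.5297 0.0414 0.0676]
clock: 17.3
yaw rel 0.1776 T [0.791 0.519 0.006] F [-3.5  4.   7.1] t 17.3 [0.5297 0.0414 0.0676]
```

```bash
for i in 1 2 3; do python3 -m pendant '0 0 0 .02;0 0 0 .04'|head -1; python3 t.py;done
```

```text
clock: 17.5
yaw rel 0.1375 T [0.745 0.524 0.172] F [-2.3  3.9  6.8] t 17.5 [0.5297 0.0414 0.0676]
clock: 17.7
yaw rel 0.0975 T [0.734 0.592 0.156] F [-2.9  3.6  6.8] t 17.7 [0.5297 0.0414 0.0676]
clock: 17.9
yaw rel 0.0576 T [0.714 0.558 0.195] F [-2.9  3.1  6.5] t 17.9 [0.5297 0.0414 0.0676]
```

```bash
for i in 1 2; do python3 -m pendant '0 0 0 .02'|head -1; python3 t.py;done
```

```text
clock: 18.0
yaw rel 0.0376 T [0.747 0.552 0.131] F [-3.2  2.1  6.2] t 18.0 [0.5297 0.0414 0.0676]
clock: 18.1
yaw rel 0.0176 T [0.774 0.522 0.172] F [-2.7  3.8  7.4] t 18.1 [0.5297 0.0414 0.0676]
```

```bash
for i in 1 2 3; do python3 -m pendant '0 0 0 .02'|head -1; python3 t.py;done
```

```text
clock: 18.2
yaw rel -0.0024 T [0.759 0.554 0.185] F [-2.   3.7  6.4] t 18.2 [0.5297 0.0414 0.0676]
clock: 18.3
yaw rel -0.0224 T [0.752 0.523 0.088] F [-3.3  3.6  6.4] t 18.3 [0.5297 0.0414 0.0676]
clock: 18.4
yaw rel -0.0424 T [0.717 0.501 0.165] F [-2.6  3.1  6.7] t 18.4 [0.5297 0.0414 0.0676]
```

```bash
for i in 1 2 3; do python3 -m pendant '0 0 0 .02'|head -1; python3 t.py;done
```

```text
clock: 18.5
yaw rel -0.0624 T [0.698 0.586 0.158] F [-1.9  3.3  7.5] t 18.5 [0.5297 0.0414 0.0676]
clock: 18.6
yaw rel -0.0824 T [0.753 0.62  0.162] F [-2.4  3.5  6.7] t 18.6 [0.5297 0.0414 0.0676]
clock: 18.7
yaw rel -0.1024 T [0.696 0.559 0.157] F [-3.2  4.8  7.2] t 18.7 [0.5297 0.0414 0.0676]
```

```bash
for i in 1 2 3 4; do python3 -m pendant '0 0 0 .02'|head -1; python3 t.py;done
```

```text
clock: 18.8
yaw rel -0.1224 T [0.756 0.529 0.185] F [-2.8  3.3  7.5] t 18.8 [0.5297 0.0414 0.0676]
clock: 18.9
yaw rel -0.1424 T [0.723 0.552 0.147] F [-2.1  3.7  7.4] t 18.9 [0.5297 0.0414 0.0676]
clock: 19.0
yaw rel -0.1624 T [0.72  0.597 0.142] F [-3.7  3.   6.7] t 19.0 [0.5297 0.0414 0.0675]
clock: 19.1
yaw rel -0.1824 T [0.683 0.588 0.124] F [-3.4  3.2  6.6] t 19.1 [0.5297 0.0414 0.0676]
```

```bash
for i in 1 2 3 4; do python3 -m pendant '0 0 0 .02'|head -1; python3 t.py;done
```

```text
clock: 19.2
yaw rel -0.2024 T [0.682 0.585 0.199] F [-3.2  3.   7.8] t 19.2 [0.5297 0.0414 0.0676]
clock: 19.3
yaw rel -0.2223 T [0.688 0.584 0.177] F [-2.5  3.   7. ] t 19.3 [0.5297 0.0414 0.0676]
clock: 19.4
yaw rel -0.2423 T [0.791 0.547 0.164] F [-2.5  3.9  6.7] t 19.4 [0.5297 0.0414 0.0676]
clock: 19.5
yaw rel -0.2623 T [0.698 0.564 0.238] F [-2.8  3.1  6.3] t 19.5 [0.5297 0.0414 0.0676]
```

```bash
for i in 1 2; do python3 -m pendant '0 0 0 .02'|head -1; python3 t.py;done
```

```text
clock: 19.6
yaw rel -0.2824 T [0.754 0.526 0.202] F [-3.1  4.   7.7] t 19.6 [0.5297 0.0414 0.0676]
clock: 19.7
yaw rel -0.3024 T [0.714 0.556 0.156] F [-2.8  3.6  6.5] t 19.7 [0.5297 0.0414 0.0676]
```

```bash
for i in 1 2 3 4; do python3 -m pendant '0 0 0 .01'|head -1; python3 t.py;done
```

```text
clock: 19.8
yaw rel -0.3121 T [0.736 0.565 0.144] F [-3.   3.7  5.7] t 19.8 [0.5297 0.0414 0.0676]
clock: 19.9
yaw rel -0.3219 T [0.702 0.583 0.149] F [-1.6  3.9  6.1] t 19.9 [0.5297 0.0414 0.0676]
clock: 20.0
yaw rel -0.3319 T [0.675 0.584 0.2  ] F [-2.   3.   6.6] t 20.0 [0.5297 0.0414 0.0676]
clock: 20.1
yaw rel -0.3419 T [0.691 0.522 0.134] F [-2.6  2.7  6. ] t 20.1 [0.5297 0.0414 0.0676]
```

No contact yet (0.76 rad turned); continuing.

```bash
for i in 1 2 3 4; do python3 -m pendant '0 0 0 .015'|head -1; python3 t.py;done
```

```text
clock: 20.2
yaw rel -0.3569 T [0.731 0.52  0.165] F [-2.7  2.2  6.9] t 20.2 [0.5297 0.0414 0.0676]
clock: 20.3
yaw rel -0.3719 T [0.69  0.561 0.223] F [-2.9  4.4  6.6] t 20.3 [0.5297 0.0414 0.0676]
clock: 20.4
yaw rel -0.3868 T [0.656 0.565 0.141] F [-2.8  3.5  6.5] t 20.4 [0.5297 0.0414 0.0676]
clock: 20.5
yaw rel -0.4017 T [0.728 0.559 0.243] F [-2.8  3.7  6.9] t 20.5 [0.5297 0.0414 0.0676]
```

```bash
for i in 1 2 ; do python3 -m pendant '0 0 0 .015'|head -1; python3 t.py;done
```

```text
clock: 20.6
yaw rel -0.4166 T [0.725 0.559 0.226] F [-2.6  3.9  6. ] t 20.6 [0.5297 0.0415 0.0676]
clock: 20.7
yaw rel -0.4315 T [0.748 0.567 0.257] F [-2.9  3.3  6.3] t 20.7 [0.5297 0.0415 0.0676]
```

```bash
for i in 1 2 ; do python3 -m pendant '0 0 0 .01'|head -1; python3 t.py;done
```

```text
clock: 20.8
yaw rel -0.4414 T [0.766 0.519 0.205] F [-2.8  4.1  6.6] t 20.8 [0.5297 0.0415 0.0676]
clock: 20.9
yaw rel -0.4512 T [0.745 0.533 0.32 ] F [-2.3  4.   7.1] t 20.9 [0.5297 0.0415 0.0676]
```

```bash
python3 -m pendant '0 0 0 0;0 0 0 0;0 0 0 0'|head -1; python3 t.py; python3 -m pendant '0 0 0 0;0 0 0 0;0 0 0 0;0 0 0 0' .03 && python3 -m pendant '0 0 -.01 0;0 0 -.04 0;0 0 -.08 0;0 0 -.12 0;0 0 -.135 0;0 0 -.135 0;0 0 -.135 0;0 0 -.135 0'
python3 - <<'E'
from h import *
import cv2
a=vision.read_camera('scene');print((cv2.absdiff(a,cv2.imread('last.png')).max(2)[60:250,150:230]>40).sum())
c=vision.get_calibration('wrist');im=vision.read_camera('wrist')
u=proj(c,[bx((-.05,0),.071)])[0];x,y=map(int,u);cr=im[y-45:y+45,x-45:x+45]
# grip yaw by gradient: rotate test is overkill; edge orientation via Hough
e=cv2.Canny(cv2.cvtColor(cr,6),40,120);L=cv2.HoughLinesP(e,1,np.pi/180,18,minLineLength=25,maxLineGap=4)
for l in (L[:,0] if L is not None else []):
    p=[]
    for q in (l[:2],l[2:]):
        r=np.linalg.inv(c['R'])@[(q[0]+x-45-c['cx']),(q[1]+y-45-c['cy']),210/np.tan(np.radians(c['fovy'])/2)];p.append(r[:2]/-r[2])
    d=p[1]-p[0];print(l,'yaw rel',round((np.arctan2(d[1],d[0])-box[2]+np.pi/2)%np.pi-np.pi/2,3))
E
```

```text
clock: 21.2
yaw rel -0.451 T [0.79  0.562 0.258] F [-3.2  3.2  7. ] t 21.2 [0.5298 0.0415 0.0676]
clock: 21.6
tcp_pos: [0.5293, 0.0394, 0.0661]
eef_rot: [0.159, 0.987, -0.0, 0.0]
wrist_force: [0.2, 0.1, -0.5]
opening: 0.0303
gripper_force: 0.0
clock: 22.4
tcp_pos: [0.5281, 0.0396, 0.1996]
eef_rot: [0.158, 0.987, -0.0, -0.001]
wrist_force: [-0.1, 0.1, -0.1]
opening: 0.0301
gripper_force: 0.0
0
[54 70 54 24] yaw rel -0.444
[38 62 39 20] yaw rel -0.48
[56 70 56 20] yaw rel -0.442
[40 70 41 26] yaw rel -0.477
[ 6 37 16  7] yaw rel -0.794
```

```bash
python3 -c "
from plant import order
print(order.finish_job())"
```

```text
the job is handed in; nothing more can be done
None
```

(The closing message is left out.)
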